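# Open a push-and-turn tablet bottle in a one-hand clamp

## Task

A tablet bottle has been set in the one-hand bottle clamp: push the clamp's lever down until it is fully home, so that the jaw grips the bottle. Then press the bottle's safety cap down, turn it counter-clockwise (seen from above) while it is pressed until it comes free, and lift it straight off. Finish still holding the cap level, a few centimetres clear above the bottle's open mouth, with the bottle still clamped upright and the other things on the worktop left alone.

Things in the scene. Friction and masses are not known exactly. Their poses are not given: they have to be found in the camera images.
- clamp: one-hand bottle clamp stuck to the worktop (it cannot move): grey base plate 104 x 172 x 12 mm, a fixed V-shaped jaw at its -y end, a sliding jaw on its +y side and behind that a cam lever; jaws reach 62 mm up. Origin on the worktop under the middle of the seat on which the bottle stands (seat 13.5 mm up); z up, +y from the bottle towards the lever.
- lever_hinge (a point): the lever's hinge line, 88 mm from the clamp's origin along the clamp's +y, 36 mm above the worktop; the line runs along the clamp's x. The cam draws the sliding jaw 9 mm towards the bottle, which shifts the bottle about 2 mm towards the clamp's -y.
- clamp_lever (a joint): clamp lever, rad: at 0 it is open, rising at 60 degrees (1.047 rad) above level towards the clamp's +y; it grows as the lever is pushed over and down (rise = 1.047 minus the value); 0.96 is fully home, 5 degrees above level. Starts between 0 and 0.15 and stays where it is left; 4 to 7 N square on its end moves it. Its eccentric holds by friction once home.
- lever_end (a point): middle of the upper face of the lever's black end paddle (30 mm wide, 42 mm long, 11 mm thick), 70 mm from the hinge line, 5.5 mm above the lever's middle plane. Its z axis is the face's outward normal (towards the bottle when open, up when home), its y axis points along the lever away from the hinge.
- bottle_mouth (a point): centre of the rim of the loose white tablet bottle that stands in the clamp: 62 mm in diameter, 105 mm high to the rim, straight to 60 mm up, then a round shoulder (43 mm wide at 75 mm up) to a 30 mm neck. The rim is 118.5 mm above the worktop. z along the bottle's axis; about 0.22 kg.
- cap_center (a point): centre of the white ribbed safety cap on that bottle: round, 48 mm in diameter, 30.5 mm high, open below; on its axis, 15 mm above its lower edge and 3 mm below the bottle's rim while it is on. Its x axis is parallel to that of bottle_mouth while locked. 40 g.
- other_mid (a point): a second, equal bottle with its cap on, standing free on the worktop (not in the clamp), to be left alone; point on its axis 60 mm up
- glass: glass tumbler, 81 mm wide, 93 mm high; origin under its centre; bystander
- mug: dotted mug, 82 x 114 x 91 mm with its handle; origin under its centre; bystander
- honey: honey jar, 65 mm wide, 100 mm high; origin under its centre; bystander
- pill_box: white seven-day pill organiser, 32 x 170 x 23 mm (one lid stands open, to 48 mm); origin under its centre; bystander
- spoon: steel spoon lying on the worktop, 199 x 41 x 16 mm, along its x; bystander
- cap: the same cap; origin at the centre of its lower edge. Three inner tabs lock under lugs of the neck, pushed up by a sprung disc (6 N at rest, 10 N at 4 mm, 12 N at the bottom, 6 mm down). It turns only when pressed over 4 mm down; then 0.56 to 1.6 rad counter-clockwise from above frees it (aim for 1.1) and it lifts straight off; turned less, it is still held; clockwise is blocked.
Things that resemble listed ones, but are neither listed nor needed, are in the scene too. What is shaped like the clamp but orange is not meant.

How it is judged:
By the outcome, as a careful person would: the job done as asked, in the order asked, and still so for the second after the job is handed in, while the arm keeps its last pose, push and grip.
It also fails if it takes over 48 s, if anything falls off the work surface, if the arm or the gripper's body presses on something with over 40 N, if the wrist force passes 120 N, or if a joint passes its speed limit or range.

## Robot

A 7-joint arm with a two-finger parallel gripper is mounted at the origin on a cart in front of the work surface, level with it; the furniture and walls round the work are solid. World frame = base frame: x ahead of the robot, y to its left, z up, the work surface at z = 0. Lengths are in m, angles in degrees, forces in N, time in s.
With the tool pointing down it reaches from about 0.425 to 0.875 m from the base axis. Payload 4.7 kg.
Tool frame: the origin (TCP) lies at the very end of the fingers, on their centre line; the grasp point (between the pads) lies 19 mm behind it (env.grip_point_offset is the distance from the TCP to the grasp point, in m); z points along the fingers, y is the line along which they close (so a half turn about z gives the same grasp; the last joint's range is limited). The gripper opens to 87 mm and grips with 3 to 60 N. Pads are 19 mm wide; open, the fingers measure 117 mm over their backs; the gripper's body (75 mm by 190 mm) begins 51 mm behind the grasp point.
Start: joints at [-75.166, 18.392, -4.016, 83.108, 1.295, 78.541, -3.26], TCP at [0.158, 0.631, 0.223] pointing down, gripper open.
Joint ranges: [-163.93, 163.93], [-17.29, 119.83], [-79.2, 71.16], [3.27, 140.29], [-89.18, 269.18], [5.43, 117.66], [-154.24, 154.24]. Speed limits (degrees/s): [147.25, 147.25, 180, 180, 180, 180, 180].

## Interface

Orientations are given as [roll, pitch, yaw] about the fixed x, y, z axes, in that order (R = Rz(yaw) Ry(pitch) Rx(roll)).
In Python, from cell import env gives the robot as it stands.
- The arm moves only by the tool jog_arm, never from a script. Its argument "motion" is a list of rows, each an object of numbers: "x", "y", "z": the shift along the tool's x, y, z in cm; "ax", "ay", "az": the turn, a rotation vector about the tool's x, y, z in degrees. In form: [{"x": .., "y": .., "z": .., "ax": .., "ay": .., "az": ..}, ...]. A call has exactly 5 rows; each row shifts and turns the commanded pose from where the row before left it, along the tool's axes as they then stand; what a row does not reach is not made up. A row lasts 1/10 s, in which the tool goes at most 50 mm and 8.59 degrees, less where a joint would pass 70% of its speed; a pose out of reach is approached as far as the arm can. A call is refused whole if a number of a shift passes 5 or a number of a turn 8.59, either way. A call with a gripper value outside its range is refused whole. "claw" is the gripper command: -1 is shut, 1 is fully open, values between are in proportion, set as the call begins (left out, the last holds). The fingers move at their own pace and stop on an object; "squeeze" is the grip in N (left out, the last holds). Time passes only in rows, so rows that do not move let the fingers close, or fill a call up. It gives the time, the measured TCP pose, the force, the opening and the grip force at its end, in the units of the state.
- env.get_obs(): the state, without advancing time (a new reading comes with each control period).
- env.read_camera(name): name is "side" or "top"; returns the picture (420x560x3 uint8, red, green, blue); there is no depth.
- env.camera_params(name): a dict with "fx", "fy", "cx", "cy" (pixels), "k1" (the pictures are not rectified: a ray, as slopes to the right and down, at radius r is drawn at 1 + k1 r^2 times it, then the intrinsics apply), "extrinsics" (4x4, takes a point from world to camera coordinates). Camera axes: x right, y up, looking along -z (the intrinsics and any distortion apply to the point x, -y, -z); pixel columns grow to the right and rows downward; lengths in m; the calibration is good to about 2 mm. A picture is of the moment at which its call begins. camera_params takes no time and is no camera call.
- env.sign_off(): hands the job in; it is judged then, once.
The state is a dict: "time_s": time; "qpos": joint angles; "joint_velocities": joint speeds; "effort": joint torques, N m; "tool_pos": TCP position; "tool_rot": TCP orientation; "force": force on the tool from outside, world axes, zero at the start; "wrist_torque": the same for the moment, N m; "grip_width": finger opening in m; "grasp_force": force on a finger pad.
Only numpy, scipy, OpenCV 4.12 (cv2) and the standard library are available. Lean on these libraries where they do the work, as an engineer would, in place of code of your own. Each camera call takes 0.05 s, during which the arm holds its last target. There are 200 camera calls.

## Working session

There is one attempt and no reset: what is moved stays moved. The work goes in short steps, Python scripts to look and compute and a tool call to move; the robot and the scene stay as the last step left them, time stands still between calls to the robot, and variables do not carry over. Pictures are saved under pics/ and viewed, at most 10 in all, crops included, and the job is handed in when it is done.

Besides the shell and the picture viewer there is one more tool, called after "Emit:" as a command line: name --argument value ..., lists and objects as JSON in quotes. jog_arm: Moves the arm, as the interface text tells. Its arguments: {"type":"object","properties":{"motion":{"type":"array"},"claw":{"type":"number"},"squeeze":{"type":"number"}},"required":["motion"]}

```bash
mkdir -p pics; ls
python3 - <<'E'
from cell import env
import cv2
for n in("side","top"):
    cv2.imwrite(f"pics/{n}0.png",env.read_camera(n)[:,:,::-1])
    p=env.camera_params(n);print(p)
o=env.get_obs();print({k:o[k] for k in("time_s","tool_pos","tool_rot","force","grip_width")})
E
```

```text
pics
{'fx': 462.9061033332779, 'fy': 462.9061033332779, 'cx': 273.71078387783706, 'cy': 211.83174090975743, 'k1': -0.051669446878391256, 'extrinsics': array([[ 0.92980571, -0.36740419,  0.02180592, -0.49240855],
       [ 0.1854786 ,  0.51892472,  0.83445481, -0.07623285],
       [-0.31789782, -0.77183632,  0.55064478, -1.51787232],
       [ 0.        ,  0.        ,  0.        ,  1.        ]])}
{'fx': 543.900780706772, 'fy': 543.900780706772, 'cx': 280.4007745423624, 'cy': 210.52738037575014, 'k1': -0.22342570698376374, 'extrinsics': array([[-0.3762031 , -0.92642475, -0.01443635,  0.02788408],
       [ 0.8203143 , -0.34027667,  0.4596697 , -0.49386506],
       [-0.43076174,  0.16108682,  0.88797261, -1.62917457],
       [ 0.        ,  0.        ,  0.        ,  1.        ]])}
{'time_s': 0.1, 'tool_pos': array([0.15749569, 0.63011526, 0.22157778]), 'tool_rot': array([-1.79901789e+02,  7.11487792e-03,  1.65973045e+02]), 'force': array([-0.05408498,  0.61409889, -1.09528516]), 'grip_width': 0.08701853673152365}
```

View pics/side0.png

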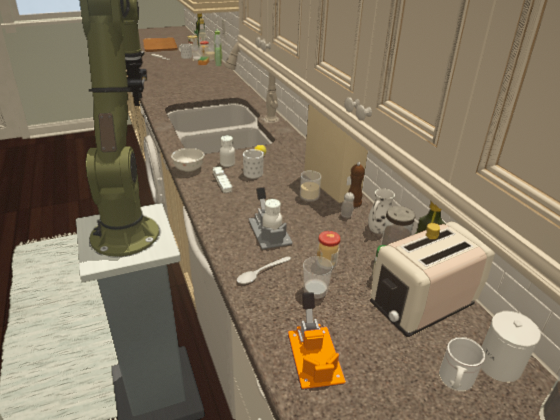

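View pics/top0.png

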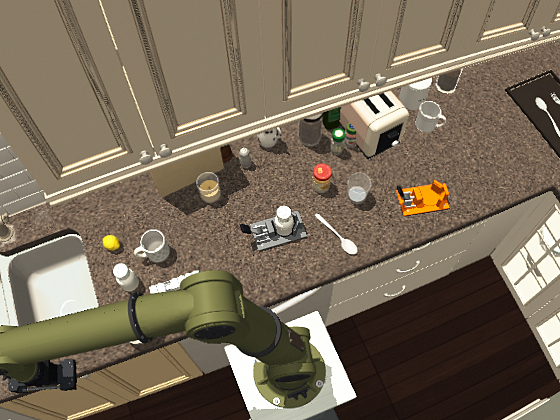

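The side picture shows the grey clamp near (270,228), with the cap at (272,207) and the lever end at (262,193). In the top picture the clamp is at (278,232), the cap at (284,215) and the paddle at (247,229). I'll enlarge both.

Run:
```python
import cv2,numpy as np
a=cv2.imread("pics/side0.png")[170:260,230:310];b=cv2.imread("pics/top0.png")[195:260,230:320]
f=lambda i,s:cv2.resize(i,None,fx=s,fy=s,interpolation=cv2.INTER_CUBIC)
a=f(a,5);b=f(b,4.4)
h=max(a.shape[0],b.shape[0]);o=np.zeros((h,a.shape[1]+b.shape[1],3),np.uint8)
o[:a.shape[0],:a.shape[1]]=a;o[:b.shape[0],a.shape[1]:]=b
print(o.shape);cv2.imwrite("pics/crop0.png",o)
```

```text
(450, 796, 3)
```

View pics/crop0.png

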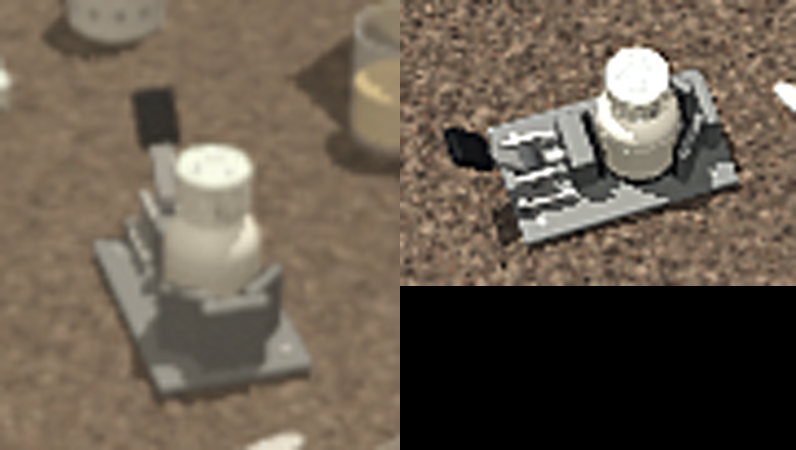

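```bash
cat > h.py <<'E'
import numpy as np,cv2
from cell import env
from scipy.optimize import least_squares
from scipy.spatial.transform import Rotation as R
P={n:env.camera_params(n) for n in("side","top")}
def proj(n,p):
    c=P[n];q=c["extrinsics"]@np.r_[p,1]
    s=np.array([q[0],-q[1]])/-q[2];s=s*(1+c["k1"]*s@s)
    return s*c["fx"]+[c["cx"],c["cy"]]
S=lambda u,v:np.array([230+u/5-.4,170+v/5-.4])
T=lambda u,v:np.array([230+(u-400)/4.4-.4,195+v/4.4-.4])
def tri(z,**k):
    r=lambda q:np.concatenate([proj(n,[q[0],q[1],q[2]])-p for n,p in k.items()])
    s=least_squares(r,[.6,0,.1]);return s.x,s.fun
E
cat > fit.py <<'E'
from h import *
print("cap top tri",tri(0,side=S(214,166),top=T(637,75)))
print("paddle ctr tri",tri(0,side=S(157,117),top=T(468,148)))
obs=[("side",-52,-86,S(162,382)),("side",52,-86,S(308,363)),("side",-52,86,S(97,243)),
("top",52,86,T(490,130)),("top",-52,86,T(527,240)),("top",-52,-86,T(738,182))]
def res(v):
    x,y,w,yo,bo,th=v;M=R.from_euler('z',w).as_matrix();o=np.array([x,y,0])
    e=[proj(n,o+M@np.array([a/1e3,b/1e3+yo,.012]))-p for n,a,b,p in obs]
    for n,p in(("side",S(214,166)),("top",T(637,75))): e.append(2*(proj(n,o+M@np.array([0,bo,.131]))-p))
    c,s=np.cos(1.047-th),np.sin(1.047-th)
    pc=np.array([0,.088+.070*c,.036+.070*s])   # middle plane
    pf=pc+.0055*np.array([0,-s,c])
    e.append(proj("side",o+M@pf)-S(157,117)); e.append(proj("top",o+M@pc)-T(468,148))
    e.append([(bo-.001)/.002,(th-.07)/.07])
    return np.concatenate(e)
s=least_squares(res,[.6,.1,0,.02,0,.07]);print(s.x.round(4),np.degrees(s.x[2]));print(s.fun.round(1))
E
python3 fit.py
```

```text
cap top tri (array([ 0.4559682 , -0.16766791,  0.12854304]), array([ 0.03162044, -0.01833743,  0.01052024,  0.03544854]))
paddle ctr tri (array([ 0.46635166, -0.03740946,  0.08875814]), array([ 0.14798843, -0.0850017 ,  0.04679736,  0.15390603]))
[ 0.4546 -0.1688 -0.0849  0.0218  0.0007  0.1291] -4.865910964280298
[-0.6  1.   1.4 -0.4 -0.8 -0.7 -0.5 -1.  -0.4  0.8  0.7 -0.3 -0.6 -1.1
  0.6 -0.1  0.5 -0.8  0.5 -0.2 -0.2  0.8]
```

```bash
cat >> h.py <<'E'
C=np.array([.4546,-.1688]);W=np.radians(-4.87)
def cl(y,z,x=0): # clamp -> world
    return np.r_[C+np.array([[np.cos(W),-np.sin(W)],[np.sin(W),np.cos(W)]])@[x,y],z]
def plan(*wps):
    "wps: (pos, yaw, rows); tool kept pointing down"
    o=env.get_obs();p=np.array(o["tool_pos"]);r=R.from_euler('xyz',o["tool_rot"],degrees=True)
    print("t",o["time_s"],p.round(4),np.round(o["tool_rot"],1),"F",o["force"].round(1))
    for tp,yw,n in wps:
        for k in range(n):
            g=R.from_euler('xyz',[180,0,yw],degrees=True);f=1/(n-k)
            d=np.round(r.inv().apply((tp-p)*f)*100,1 if n<0 else 2)
            a=np.round((r.inv()*g).as_rotvec(degrees=True)*f,1)
            print(dict(zip(("x","y","z","ax","ay","az"),map(float,np.r_[d,a]))))
            p=p+r.apply(d/100);r=r*R.from_rotvec(a,degrees=True)
        print("--",p.round(4),r.as_euler('xyz',degrees=True).round(1))
E
python3 -c "
from h import *
plan((np.array([.40,.30,.24]),120,10),(cl(.095,.16),85.1,10))"
```

```text
t 0.1 [0.1575 0.6301 0.2216] [-179.9    0.   166. ] F [-0.1  0.6 -1.1]
{'x': -3.15, 'y': -2.62, 'z': -0.18, 'ax': -0.0, 'ay': 0.0, 'az': 4.6}
{'x': -3.35, 'y': -2.35, 'z': -0.18, 'ax': -0.0, 'ay': 0.0, 'az': 4.6}
{'x': -3.53, 'y': -2.08, 'z': -0.18, 'ax': -0.0, 'ay': 0.0, 'az': 4.6}
{'x': -3.69, 'y': -1.79, 'z': -0.18, 'ax': -0.0, 'ay': 0.0, 'az': 4.6}
{'x': -3.82, 'y': -1.49, 'z': -0.18, 'ax': -0.0, 'ay': 0.0, 'az': 4.6}
{'x': -3.92, 'y': -1.17, 'z': -0.18, 'ax': -0.0, 'ay': 0.0, 'az': 4.6}
{'x': -4.01, 'y': -0.86, 'z': -0.18, 'ax': -0.0, 'ay': 0.0, 'az': 4.6}
{'x': -4.06, 'y': -0.53, 'z': -0.18, 'ax': -0.0, 'ay': 0.0, 'az': 4.6}
{'x': -4.09, 'y': -0.2, 'z': -0.18, 'ax': -0.0, 'ay': 0.0, 'az': 4.6}
{'x': -4.09, 'y': 0.12, 'z': -0.17, 'ax': -0.1, 'ay': 0.1, 'az': 4.6}
-- [0.4  0.3  0.24] [180.  -0. 120.]
{'x': -3.55, 'y': -1.33, 'z': 0.8, 'ax': 0.0, 'ay': -0.0, 'az': 3.5}
{'x': -3.63, 'y': -1.11, 'z': 0.8, 'ax': 0.0, 'ay': -0.0, 'az': 3.5}
{'x': -3.69, 'y': -0.88, 'z': 0.8, 'ax': 0.0, 'ay': -0.0, 'az': 3.5}
{'x': -3.74, 'y': -0.66, 'z': 0.8, 'ax': 0.0, 'ay': -0.0, 'az': 3.5}
{'x': -3.77, 'y': -0.43, 'z': 0.8, 'ax': 0.0, 'ay': -0.0, 'az': 3.5}
{'x': -3.79, 'y': -0.19, 'z': 0.79, 'ax': 0.0, 'ay': -0.0, 'az': 3.5}
{'x': -3.79, 'y': 0.04, 'z': 0.8, 'ax': 0.0, 'ay': -0.0, 'az': 3.5}
{'x': -3.79, 'y': 0.27, 'z': 0.79, 'ax': 0.0, 'ay': -0.0, 'az': 3.5}
{'x': -3.76, 'y': 0.5, 'z': 0.8, 'ax': 0.0, 'ay': -0.0, 'az': 3.4}
{'x': -3.72, 'y': 0.71, 'z': 0.79, 'ax': 0.0, 'ay': -0.0, 'az': 3.5}
-- [ 0.4626 -0.0741  0.16  ] [180.   -0.   85.1]
```

Emit:
jog_arm --motion '[{"x": -3.2,"y": -2.6,"z": -0.2,"az": 4.6},{"x": -3.4,"y": -2.4,"z": -0.2,"az": 4.6},{"x": -3.5,"y": -2.1,"z": -0.2,"az": 4.6},{"x": -3.7,"y": -1.8,"z": -0.2,"az": 4.6},{"x": -3.8,"y": -1.5,"z": -0.2,"az": 4.6}]' --claw -1 --squeeze 20

```text
$.motion[0]: bad value
```

Emit:
jog_arm --motion '[{"x": -3.9,"y": -1.2,"z": -0.2,"az": 4.6},{"x": -4.0,"y": -0.9,"z": -0.2,"az": 4.6},{"x": -4.1,"y": -0.5,"z": -0.2,"az": 4.6},{"x": -4.1,"y": -0.2,"z": -0.2,"az": 4.6},{"x": -4.1,"y": 0.1,"z": -0.2,"az": 4.6}]'

```text
$.motion[0]: bad value
```

Emit:
jog_arm --motion '[{"x": -3.6,"y": -1.3,"z": 0.8,"az": 3.5},{"x": -3.6,"y": -1.1,"z": 0.8,"az": 3.5},{"x": -3.7,"y": -0.9,"z": 0.8,"az": 3.5},{"x": -3.7,"y": -0.7,"z": 0.8,"az": 3.5},{"x": -3.8,"y": -0.4,"z": 0.8,"az": 3.5}]'

```text
$.motion[0]: bad value
```

Emit:
jog_arm --motion '[{"x": -3.8,"y": -0.2,"z": 0.8,"az": 3.5},{"x": -3.8,"y": 0.0,"z": 0.8,"az": 3.5},{"x": -3.8,"y": 0.3,"z": 0.8,"az": 3.5},{"x": -3.8,"y": 0.5,"z": 0.8,"az": 3.5},{"x": -3.7,"y": 0.7,"z": 0.8,"az": 3.5}]'

```text
$.motion[0]: bad value
```

Emit:
jog_arm --motion '[{"x": -3.2,"y": -2.6,"z": -0.2,"ax": 0,"ay": 0,"az": 4.6},{"x": -3.4,"y": -2.4,"z": -0.2,"ax": 0,"ay": 0,"az": 4.6},{"x": -3.5,"y": -2.1,"z": -0.2,"ax": 0,"ay": 0,"az": 4.6},{"x": -3.7,"y": -1.8,"z": -0.2,"ax": 0,"ay": 0,"az": 4.6},{"x": -3.8,"y": -1.5,"z": -0.2,"ax": 0,"ay": 0,"az": 4.6}]' --claw -1 --squeeze 20

```text
time_s: 0.6
tool_pos: [0.2798, 0.463, 0.2322]
tool_rot: [-180.0, 0.0, 142.8]
force: [0.7, -0.4, 0.0]
grip_width: 0.0552
grasp_force: 0.0
```

Emit:
jog_arm --motion '[{"x": -3.9,"y": -1.2,"z": -0.2,"ax": 0,"ay": 0,"az": 4.6},{"x": -4.0,"y": -0.9,"z": -0.2,"ax": 0,"ay": 0,"az": 4.6},{"x": -4.1,"y": -0.5,"z": -0.2,"ax": 0,"ay": 0,"az": 4.6},{"x": -4.1,"y": -0.2,"z": -0.2,"ax": 0,"ay": 0,"az": 4.6},{"x": -4.1,"y": 0.1,"z": -0.2,"ax": 0,"ay": 0,"az": 4.6}]'

```text
time_s: 1.1
tool_pos: [0.4007, 0.2974, 0.2424]
tool_rot: [-180.0, -0.0, 119.8]
force: [-0.1, 0.6, -0.4]
grip_width: 0.0151
grasp_force: 0.0
```

Emit:
jog_arm --motion '[{"x": -3.6,"y": -1.3,"z": 0.8,"ax": 0,"ay": 0,"az": 3.5},{"x": -3.6,"y": -1.1,"z": 0.8,"ax": 0,"ay": 0,"az": 3.5},{"x": -3.7,"y": -0.9,"z": 0.8,"ax": 0,"ay": 0,"az": 3.5},{"x": -3.7,"y": -0.7,"z": 0.8,"ax": 0,"ay": 0,"az": 3.5},{"x": -3.8,"y": -0.4,"z": 0.8,"ax": 0,"ay": 0,"az": 3.5}]'

```text
time_s: 1.6
tool_pos: [0.4312, 0.1102, 0.202]
tool_rot: [-180.0, -0.0, 102.3]
force: [0.6, -0.1, 0.5]
grip_width: 0.0005
grasp_force: 0.0
```

Emit:
jog_arm --motion '[{"x": -3.8,"y": -0.2,"z": 0.8,"ax": 0,"ay": 0,"az": 3.5},{"x": -3.8,"y": 0.0,"z": 0.8,"ax": 0,"ay": 0,"az": 3.5},{"x": -3.8,"y": 0.3,"z": 0.8,"ax": 0,"ay": 0,"az": 3.5},{"x": -3.8,"y": 0.5,"z": 0.8,"ax": 0,"ay": 0,"az": 3.5},{"x": -3.7,"y": 0.7,"z": 0.8,"ax": 0,"ay": 0,"az": 3.5}]'

```text
time_s: 2.1
tool_pos: [0.4624, -0.0773, 0.1621]
tool_rot: [180.0, -0.0, 84.8]
force: [0.4, 0.6, 0.4]
grip_width: 0.0008
grasp_force: 0.0
```

```bash
python3 -c "
from h import *
f=lambda a:cl(.088+.07*np.cos(a)-.0055*np.sin(a)-.0095,.036+.07*np.sin(a)+.0055*np.cos(a))
plan((cl(.098,.092),85.1,5),(f(.917),85.1,5),*[(f(a),85.1,1) for a in np.linspace(.917,.087,16)[1:]])" | grep -v '^--'
```

```text
t 2.1 [ 0.4624 -0.0773  0.1621] [180.   -0.   84.8] F [0.4 0.6 0.4]
{'x': 0.12, 'y': -0.0, 'z': 1.4, 'ax': 0.0, 'ay': -0.0, 'az': -0.1}
{'x': 0.12, 'y': -0.0, 'z': 1.4, 'ax': 0.0, 'ay': -0.0, 'az': -0.0}
{'x': 0.12, 'y': -0.0, 'z': 1.4, 'ax': 0.0, 'ay': -0.0, 'az': -0.1}
{'x': 0.13, 'y': -0.0, 'z': 1.41, 'ax': 0.0, 'ay': -0.0, 'az': -0.0}
{'x': 0.12, 'y': -0.01, 'z': 1.4, 'ax': 0.0, 'ay': -0.0, 'az': -0.1}
{'x': 0.37, 'y': 0.0, 'z': -0.06, 'ax': 0.0, 'ay': -0.0, 'az': 0.0}
{'x': 0.38, 'y': 0.0, 'z': -0.06, 'ax': 0.0, 'ay': -0.0, 'az': 0.0}
{'x': 0.37, 'y': 0.0, 'z': -0.06, 'ax': 0.0, 'ay': -0.0, 'az': 0.0}
{'x': 0.38, 'y': 0.0, 'z': -0.05, 'ax': 0.0, 'ay': -0.0, 'az': 0.0}
{'x': 0.37, 'y': 0.0, 'z': -0.06, 'ax': 0.0, 'ay': -0.0, 'az': 0.0}
{'x': 0.32, 'y': 0.0, 'z': 0.23, 'ax': 0.0, 'ay': -0.0, 'az': 0.0}
{'x': 0.31, 'y': 0.0, 'z': 0.23, 'ax': 0.0, 'ay': -0.0, 'az': 0.0}
{'x': 0.29, 'y': 0.0, 'z': 0.26, 'ax': 0.0, 'ay': -0.0, 'az': 0.0}
{'x': 0.28, 'y': 0.0, 'z': 0.27, 'ax': 0.0, 'ay': -0.0, 'az': 0.0}
{'x': 0.27, 'y': 0.0, 'z': 0.28, 'ax': 0.0, 'ay': -0.0, 'az': 0.0}
{'x': 0.24, 'y': 0.0, 'z': 0.3, 'ax': 0.0, 'ay': -0.0, 'az': 0.0}
{'x': 0.24, 'y': 0.0, 'z': 0.32, 'ax': 0.0, 'ay': -0.0, 'az': 0.0}
{'x': 0.21, 'y': 0.0, 'z': 0.32, 'ax': 0.0, 'ay': -0.0, 'az': 0.0}
{'x': 0.19, 'y': 0.0, 'z': 0.34, 'ax': 0.0, 'ay': -0.0, 'az': 0.0}
{'x': 0.18, 'y': 0.0, 'z': 0.34, 'ax': 0.0, 'ay': -0.0, 'az': 0.0}
{'x': 0.15, 'y': 0.0, 'z': 0.36, 'ax': 0.0, 'ay': -0.0, 'az': 0.0}
{'x': 0.14, 'y': 0.0, 'z': 0.36, 'ax': 0.0, 'ay': -0.0, 'az': 0.0}
{'x': 0.12, 'y': 0.0, 'z': 0.37, 'ax': 0.0, 'ay': -0.0, 'az': 0.0}
{'x': 0.09, 'y': 0.0, 'z': 0.38, 'ax': 0.0, 'ay': -0.0, 'az': 0.0}
{'x': 0.08, 'y': 0.0, 'z': 0.38, 'ax': 0.0, 'ay': -0.0, 'az': 0.0}
```

Emit:
jog_arm --motion '[{"x": 0.1,"y": 0,"z": 1.4,"ax": 0,"ay": 0,"az": -0.1},{"x": 0.1,"y": 0,"z": 1.4,"ax": 0,"ay": 0,"az": 0},{"x": 0.1,"y": 0,"z": 1.4,"ax": 0,"ay": 0,"az": -0.1},{"x": 0.1,"y": 0,"z": 1.4,"ax": 0,"ay": 0,"az": 0},{"x": 0.1,"y": 0,"z": 1.4,"ax": 0,"ay": 0,"az": -0.1}]'

```text
time_s: 2.6
tool_pos: [0.4628, -0.0707, 0.0918]
tool_rot: [-180.0, -0.0, 85.3]
force: [0.6, 1.2, 0.5]
grip_width: 0.0007
grasp_force: 0.0
```

Emit:
jog_arm --motion '[{"x": 0.4,"y": 0,"z": 0,"ax": 0,"ay": 0,"az": 0},{"x": 0.4,"y": 0,"z": 0,"ax": 0,"ay": 0,"az": 0},{"x": 0.4,"y": 0,"z": 0,"ax": 0,"ay": 0,"az": 0},{"x": 0.4,"y": 0,"z": 0,"ax": 0,"ay": 0,"az": 0},{"x": 0.4,"y": 0,"z": 0,"ax": 0,"ay": 0,"az": 0}]'

```text
time_s: 3.1
tool_pos: [0.4652, -0.0517, 0.0932]
tool_rot: [179.9, 0.1, 85.3]
force: [-0.1, -4.4, 0.1]
grip_width: 0.0009
grasp_force: 1.7
```

Emit:
jog_arm --motion '[{"x": 0.3,"y": 0,"z": 0.2,"ax": 0,"ay": 0,"az": 0},{"x": 0.3,"y": 0,"z": 0.2,"ax": 0,"ay": 0,"az": 0},{"x": 0.3,"y": 0,"z": 0.3,"ax": 0,"ay": 0,"az": 0},{"x": 0.3,"y": 0,"z": 0.3,"ax": 0,"ay": 0,"az": 0},{"x": 0.3,"y": 0,"z": 0.3,"ax": 0,"ay": 0,"az": 0}]'

```text
time_s: 3.6
tool_pos: [0.4661, -0.0359, 0.0793]
tool_rot: [180.0, 0.0, 85.3]
force: [0.5, -2.9, 1.7]
grip_width: 0.0006
grasp_force: 1.7
```

Emit:
jog_arm --motion '[{"x": 0.2,"y": 0,"z": 0.3,"ax": 0,"ay": 0,"az": 0},{"x": 0.2,"y": 0,"z": 0.3,"ax": 0,"ay": 0,"az": 0},{"x": 0.2,"y": 0,"z": 0.3,"ax": 0,"ay": 0,"az": 0},{"x": 0.2,"y": 0,"z": 0.3,"ax": 0,"ay": 0,"az": 0},{"x": 0.2,"y": 0,"z": 0.4,"ax": 0,"ay": 0,"az": 0}]'

```text
time_s: 4.1
tool_pos: [0.4668, -0.0259, 0.0634]
tool_rot: [180.0, -0.0, 85.3]
force: [-0.3, -5.4, 2.4]
grip_width: 0.0006
grasp_force: 1.9
```

Emit:
jog_arm --motion '[{"x": 0.1,"y": 0,"z": 0.35,"ax": 0,"ay": 0,"az": 0},{"x": 0.1,"y": 0,"z": 0.35,"ax": 0,"ay": 0,"az": 0},{"x": 0.1,"y": 0,"z": 0.35,"ax": 0,"ay": 0,"az": 0},{"x": 0.1,"y": 0,"z": 0.3,"ax": 0,"ay": 0,"az": 0},{"x": 0,"y": 0,"z": 0.2,"ax": 0,"ay": 0,"az": 0}]'

```text
time_s: 4.6
tool_pos: [0.4672, -0.0215, 0.0479]
tool_rot: [180.0, -0.0, 85.3]
force: [-0.5, -1.7, 4.7]
grip_width: 0.0002
grasp_force: 2.6
```

Emit:
jog_arm --motion '[{"x": 0,"y": 0,"z": 0.1,"ax": 0,"ay": 0,"az": 0},{"x": 0,"y": 0,"z": 0.1,"ax": 0,"ay": 0,"az": 0},{"x": 0,"y": 0,"z": 0.1,"ax": 0,"ay": 0,"az": 0},{"x": 0,"y": 0,"z": 0,"ax": 0,"ay": 0,"az": 0},{"x": 0,"y": 0,"z": 0,"ax": 0,"ay": 0,"az": 0}]'

```text
time_s: 5.1
tool_pos: [0.4674, -0.0215, 0.0473]
tool_rot: [-180.0, -0.1, 85.3]
force: [-8.1, -2.2, 25.3]
grip_width: 0.0004
grasp_force: 13.0
```

Emit:
jog_arm --motion '[{"x": 0,"y": 0,"z": -0.5,"ax": 0,"ay": 0,"az": 0},{"x": 0,"y": 0,"z": -3,"ax": 0,"ay": 0,"az": 0},{"x": 2,"y": 0,"z": -4,"ax": 0,"ay": 0,"az": 0},{"x": 3,"y": 0,"z": -4,"ax": 0,"ay": 0,"az": 0},{"x": 3,"y": 0,"z": -2,"ax": 0,"ay": 0,"az": 0}]' --claw 1

```text
time_s: 5.6
tool_pos: [0.4747, 0.0598, 0.183]
tool_rot: [179.8, -0.2, 85.2]
force: [0.2, 0.1, 0.4]
grip_width: 0.0328
grasp_force: 0.0
```

Run:
```python
import cv2,numpy as np
from cell import env
i={n:env.read_camera(n)[:,:,::-1] for n in("side","top")}
f=lambda i,s:cv2.resize(i,None,fx=s,fy=s,interpolation=cv2.INTER_CUBIC)
a=f(i["side"][170:260,230:310],5);b=f(i["top"][195:260,230:320],4.4)
o=np.zeros((450,796,3),np.uint8);o[:,:400]=a;o[:b.shape[0],400:]=b
cv2.imwrite("pics/crop1.png",o)
```

```text
(no output)
```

View pics/crop1.png

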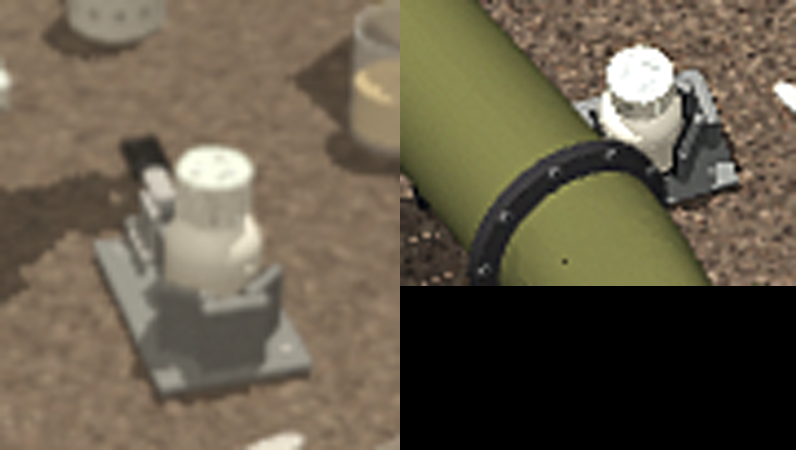

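The lever is now down: the paddle is at crop (148,158) in the side view. The cap's top centre is at (214,168) in the side crop and (640,74) in the top crop.

```bash
python3 -c "
from h import *
t=tri(0,side=S(214,167.5),top=T(640,74));print(t)
plan((np.array([.4557,-.1695,.19]),85.1,10),(np.array([.4557,-.1695,.098]),85.1,5))"
```

```text
(array([ 0.45535021, -0.1698601 ,  0.12902239]), array([ 0.10620012, -0.06158009,  0.03538881,  0.11920258]))
t 5.7 [0.4752 0.0641 0.1828] [179.7  -0.3  85.7] F [ 0.7 -0.1 -0.9]
{'x': -2.34, 'y': -0.02, 'z': -0.08, 'ax': 0.0, 'ay': -0.0, 'az': 0.1}
{'x': -2.34, 'y': -0.02, 'z': -0.09, 'ax': 0.0, 'ay': -0.0, 'az': 0.1}
{'x': -2.34, 'y': -0.01, 'z': -0.08, 'ax': 0.0, 'ay': -0.0, 'az': 0.1}
{'x': -2.34, 'y': -0.01, 'z': -0.09, 'ax': 0.0, 'ay': -0.0, 'az': 0.0}
{'x': -2.35, 'y': -0.01, 'z': -0.08, 'ax': 0.0, 'ay': -0.1, 'az': 0.1}
{'x': -2.35, 'y': -0.0, 'z': -0.08, 'ax': 0.1, 'ay': -0.0, 'az': 0.0}
{'x': -2.34, 'y': -0.0, 'z': -0.08, 'ax': 0.0, 'ay': -0.1, 'az': 0.1}
{'x': -2.35, 'y': 0.0, 'z': -0.08, 'ax': 0.1, 'ay': -0.0, 'az': 0.0}
{'x': -2.34, 'y': 0.0, 'z': -0.08, 'ax': 0.0, 'ay': -0.1, 'az': 0.1}
{'x': -2.35, 'y': 0.0, 'z': -0.07, 'ax': 0.1, 'ay': -0.0, 'az': 0.0}
-- [ 0.4557 -0.1695  0.19  ] [-180.    -0.    85.1]
{'x': 0.0, 'y': 0.0, 'z': 1.84, 'ax': -0.0, 'ay': -0.0, 'az': 0.0}
{'x': 0.0, 'y': 0.0, 'z': 1.84, 'ax': -0.0, 'ay': -0.0, 'az': 0.0}
{'x': 0.0, 'y': 0.0, 'z': 1.84, 'ax': -0.0, 'ay': -0.0, 'az': 0.0}
{'x': 0.0, 'y': 0.01, 'z': 1.84, 'ax': -0.0, 'ay': -0.0, 'az': 0.0}
{'x': 0.0, 'y': 0.0, 'z': 1.84, 'ax': -0.0, 'ay': -0.0, 'az': 0.0}
-- [ 0.4557 -0.1695  0.098 ] [-180.    -0.    85.1]
```

Emit:
jog_arm --motion '[{"x": -2.3,"y": 0,"z": -0.1,"ax": 0,"ay": 0,"az": 0.1},{"x": -2.3,"y": 0,"z": -0.1,"ax": 0,"ay": 0,"az": 0},{"x": -2.3,"y": 0,"z": -0.1,"ax": 0,"ay": 0,"az": 0.1},{"x": -2.4,"y": 0,"z": -0.1,"ax": 0,"ay": 0,"az": 0},{"x": -2.4,"y": 0,"z": -0.1,"ax": 0,"ay": 0,"az": 0.1}]' --claw 1

```text
time_s: 6.2
tool_pos: [0.4628, -0.0593, 0.1838]
tool_rot: [-179.9, -0.0, 85.0]
force: [0.7, 1.3, -0.3]
grip_width: 0.0804
grasp_force: 0.0
```

Emit:
jog_arm --motion '[{"x": -2.4,"y": 0,"z": -0.1,"ax": 0,"ay": 0,"az": 0},{"x": -2.4,"y": 0,"z": 0,"ax": 0,"ay": 0,"az": 0},{"x": -2.4,"y": 0,"z": 0,"ax": 0,"ay": 0,"az": 0},{"x": -2.3,"y": 0,"z": 0,"ax": 0,"ay": 0,"az": 0},{"x": -2.3,"y": 0,"z": 0,"ax": 0,"ay": 0,"az": 0}]'

```text
time_s: 6.7
tool_pos: [0.4526, -0.1767, 0.1848]
tool_rot: [-179.9, -0.1, 85.0]
force: [0.3, 1.3, 0.3]
grip_width: 0.0868
grasp_force: 0.0
```

Emit:
jog_arm --motion '[{"x": 0,"y": 0,"z": 0,"ax": 0,"ay": 0,"az": 0},{"x": 0,"y": 0,"z": 0,"ax": 0,"ay": 0,"az": 0},{"x": 0,"y": 0,"z": 1,"ax": 0,"ay": 0,"az": 0},{"x": 0,"y": 0,"z": 1,"ax": 0,"ay": 0,"az": 0},{"x": 0,"y": 0,"z": 1,"ax": 0,"ay": 0,"az": 0}]'

```text
time_s: 7.2
tool_pos: [0.4532, -0.1753, 0.1546]
tool_rot: [-179.9, -0.0, 85.1]
force: [0.7, -0.7, 0.0]
grip_width: 0.0872
grasp_force: 0.0
```

Emit:
jog_arm --motion '[{"x": 0.3,"y": 0.1,"z": 0.3,"ax": 0,"ay": 0,"az": 0},{"x": 0.3,"y": 0.1,"z": 0.4,"ax": 0,"ay": 0,"az": 0},{"x": 0,"y": 0,"z": 1.6,"ax": 0,"ay": 0,"az": 0},{"x": 0,"y": 0,"z": 1.6,"ax": 0,"ay": 0,"az": 0},{"x": 0,"y": 0,"z": 1.6,"ax": 0,"ay": 0,"az": 0}]'

```text
time_s: 7.7
tool_pos: [0.4566, -0.1701, 0.1006]
tool_rot: [179.9, -0.0, 85.0]
force: [0.6, -0.0, 0.3]
grip_width: 0.0868
grasp_force: 0.0
```

Emit:
jog_arm --motion '[{"x": 0,"y": 0,"z": 0.2,"ax": 0,"ay": 0,"az": 0},{"x": 0,"y": 0,"z": 0,"ax": 0,"ay": 0,"az": 0},{"x": 0,"y": 0,"z": 0,"ax": 0,"ay": 0,"az": 0},{"x": 0,"y": 0,"z": 0,"ax": 0,"ay": 0,"az": 0},{"x": 0,"y": 0,"z": 0,"ax": 0,"ay": 0,"az": 0}]' --claw -1 --squeeze 35

```text
time_s: 8.2
tool_pos: [0.4565, -0.1706, 0.0997]
tool_rot: [179.9, -0.0, 85.0]
force: [0.2, 0.6, 0.3]
grip_width: 0.0548
grasp_force: 0.0
```

Emit:
jog_arm --motion '[{"x": 0,"y": 0,"z": 0,"ax": 0,"ay": 0,"az": 0},{"x": 0,"y": 0,"z": 0,"ax": 0,"ay": 0,"az": 0},{"x": 0,"y": 0,"z": 0,"ax": 0,"ay": 0,"az": 0},{"x": 0,"y": 0,"z": 0,"ax": 0,"ay": 0,"az": 0},{"x": 0,"y": 0,"z": 0,"ax": 0,"ay": 0,"az": 0}]'

```text
time_s: 8.7
tool_pos: [0.4547, -0.1704, 0.099]
tool_rot: [-179.8, -0.0, 85.0]
force: [-5.8, -0.2, 5.2]
grip_width: 0.0478
grasp_force: 35.0
```

Emit:
jog_arm --motion '[{"x": 0,"y": -0.1,"z": 0.1,"ax": 0,"ay": 0,"az": 0},{"x": 0,"y": -0.1,"z": 0.2,"ax": 0,"ay": 0,"az": 0},{"x": 0,"y": 0,"z": 0.2,"ax": 0,"ay": 0,"az": 0},{"x": 0,"y": 0,"z": 0.1,"ax": 0,"ay": 0,"az": 0},{"x": 0,"y": 0,"z": 0,"ax": 0,"ay": 0,"az": 0}]' --squeeze 50

```text
time_s: 9.2
tool_pos: [0.4548, -0.1705, 0.0943]
tool_rot: [179.9, -0.0, 85.0]
force: [-3.1, 1.0, 9.6]
grip_width: 0.0474
grasp_force: 50.0
```

Emit:
jog_arm --motion '[{"x": 0,"y": 0,"z": 0.1,"ax": 0,"ay": 0,"az": 0},{"x": 0,"y": 0,"z": 0.1,"ax": 0,"ay": 0,"az": 0},{"x": 0,"y": 0,"z": 0.1,"ax": 0,"ay": 0,"az": 0},{"x": 0,"y": 0,"z": 0,"ax": 0,"ay": 0,"az": 0},{"x": 0,"y": 0,"z": 0,"ax": 0,"ay": 0,"az": 0}]'

```text
time_s: 9.7
tool_pos: [0.4549, -0.1705, 0.0925]
tool_rot: [179.9, -0.1, 85.0]
force: [-7.3, 1.9, 19.9]
grip_width: 0.0472
grasp_force: 50.0
```

Emit:
jog_arm --motion '[{"x": 0,"y": 0,"z": 0,"ax": 0,"ay": 0,"az": -3},{"x": 0,"y": 0,"z": 0,"ax": 0,"ay": 0,"az": -4},{"x": 0,"y": 0,"z": 0,"ax": 0,"ay": 0,"az": -5},{"x": 0,"y": 0,"z": 0,"ax": 0,"ay": 0,"az": -5},{"x": 0,"y": 0,"z": 0,"ax": 0,"ay": 0,"az": -5}]'

```text
time_s: 10.2
tool_pos: [0.4557, -0.1694, 0.0925]
tool_rot: [179.8, -0.1, 107.2]
force: [-6.3, 4.6, 19.1]
grip_width: 0.0474
grasp_force: 50.0
```

Emit:
jog_arm --motion '[{"x": 0,"y": 0,"z": 0,"ax": 0,"ay": 0,"az": -5},{"x": 0,"y": 0,"z": 0,"ax": 0,"ay": 0,"az": -5},{"x": 0,"y": 0,"z": 0,"ax": 0,"ay": 0,"az": -5},{"x": 0,"y": 0,"z": 0,"ax": 0,"ay": 0,"az": -5},{"x": 0,"y": 0,"z": 0,"ax": 0,"ay": 0,"az": -5}]'

```text
time_s: 10.7
tool_pos: [0.455, -0.1694, 0.0924]
tool_rot: [179.8, -0.1, 132.2]
force: [-6.7, 4.5, 20.2]
grip_width: 0.0475
grasp_force: 50.0
```

Emit:
jog_arm --motion '[{"x": 0,"y": 0,"z": 0,"ax": 0,"ay": 0,"az": -5},{"x": 0,"y": 0,"z": 0,"ax": 0,"ay": 0,"az": -5},{"x": 0,"y": 0,"z": 0,"ax": 0,"ay": 0,"az": -5},{"x": 0,"y": 0,"z": 0,"ax": 0,"ay": 0,"az": -3},{"x": 0,"y": 0,"z": 0,"ax": 0,"ay": 0,"az": 0}]'

```text
time_s: 11.2
tool_pos: [0.4548, -0.1703, 0.0925]
tool_rot: [179.9, 0.0, 150.0]
force: [-7.4, 2.3, 20.0]
grip_width: 0.0472
grasp_force: 50.0
```

Emit:
jog_arm --motion '[{"x": 0.1,"y": 0,"z": -0.2,"ax": 0,"ay": 0,"az": 0},{"x": 0,"y": 0,"z": -0.2,"ax": 0,"ay": 0,"az": 0},{"x": 0,"y": 0,"z": -0.3,"ax": 0,"ay": 0,"az": 0},{"x": 0,"y": 0,"z": -0.3,"ax": 0,"ay": 0,"az": 0},{"x": 0,"y": 0,"z": 0,"ax": 0,"ay": 0,"az": 0}]'

```text
time_s: 11.7
tool_pos: [0.4539, -0.1699, 0.1005]
tool_rot: [180.0, 0.1, 150.0]
force: [0.5, 1.3, -0.3]
grip_width: 0.0476
grasp_force: 50.0
```

Emit:
jog_arm --motion '[{"x": 0,"y": 0,"z": -0.5,"ax": 0,"ay": 0,"az": 0},{"x": 0,"y": 0,"z": -0.5,"ax": 0,"ay": 0,"az": 0},{"x": 0,"y": 0,"z": -0.5,"ax": 0,"ay": 0,"az": 0},{"x": 0,"y": 0,"z": -0.5,"ax": 0,"ay": 0,"az": 0},{"x": 0,"y": 0,"z": -0.5,"ax": 0,"ay": 0,"az": 0}]'

```text
time_s: 12.2
tool_pos: [0.4533, -0.1699, 0.1256]
tool_rot: [180.0, 0.0, 150.0]
force: [-1.1, 0.0, 0.1]
grip_width: 0.0472
grasp_force: 50.0
```

Emit:
jog_arm --motion '[{"x": 0,"y": 0,"z": -0.7,"ax": 0,"ay": 0,"az": 0},{"x": 0,"y": 0,"z": -0.7,"ax": 0,"ay": 0,"az": 0},{"x": 0,"y": 0,"z": -0.6,"ax": 0,"ay": 0,"az": 0},{"x": 0,"y": 0,"z": -0.6,"ax": 0,"ay": 0,"az": 0},{"x": 0,"y": 0,"z": -0.3,"ax": 0,"ay": 0,"az": 0}]'

```text
time_s: 12.7
tool_pos: [0.4535, -0.1699, 0.1548]
tool_rot: [180.0, 0.0, 150.0]
force: [0.0, 0.0, -0.3]
grip_width: 0.0473
grasp_force: 50.0
```

Emit:
jog_arm --motion '[{"x": 0,"y": 0,"z": 0,"ax": 0,"ay": 0,"az": 0},{"x": 0,"y": 0,"z": 0,"ax": 0,"ay": 0,"az": 0},{"x": 0,"y": 0,"z": 0,"ax": 0,"ay": 0,"az": 0},{"x": 0,"y": 0,"z": 0,"ax": 0,"ay": 0,"az": 0},{"x": 0,"y": 0,"z": 0,"ax": 0,"ay": 0,"az": 0}]'

```text
time_s: 13.2
tool_pos: [0.453, -0.1698, 0.1538]
tool_rot: [-180.0, -0.0, 150.0]
force: [0.5, 0.4, -0.5]
grip_width: 0.0477
grasp_force: 50.0
```

Run:
```python
import cv2,numpy as np
from cell import env
i={n:env.read_camera(n)[:,:,::-1] for n in("side","top")}
f=lambda i,s:cv2.resize(i,None,fx=s,fy=s,interpolation=cv2.INTER_CUBIC)
a=f(i["side"][140:260,220:320],4);b=f(i["top"][160:280,230:330],4)
cv2.imwrite("pics/crop2.png",np.hstack([a,b]))
```

```text
(no output)
```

View pics/crop2.png

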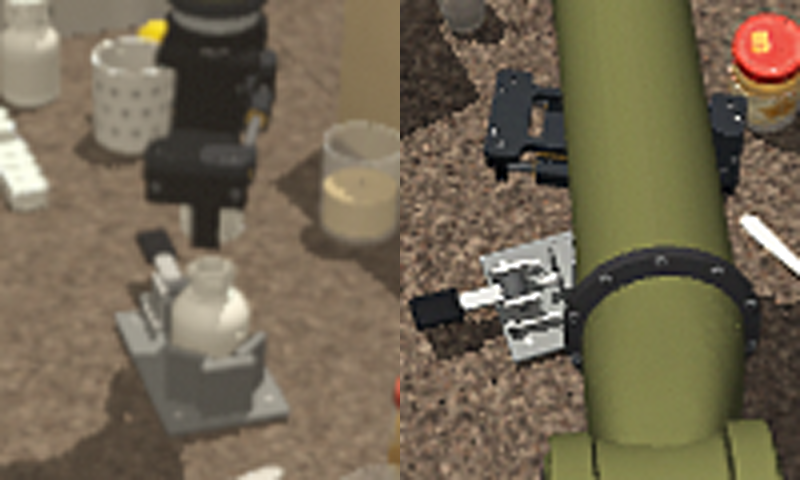

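The side view shows the cap between the fingers near (212,222), above the open neck at (210,265). The bottle stands upright in the clamp and the lever is down.

```bash
python3 -c "
from cell import env
print(env.sign_off())"
```

```text
the job is handed in; nothing more can be done
None
```

The job is handed in at about 13 s on the clock: the lever is fully home, and the cap is pressed, turned 65° and lifted off. It is held level about 37 mm above the open bottle, which is still clamped upright. I did no separate check of the bystanders beyond what the pictures show.

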